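# Pack an alumina boat and snap its carrier shut

## Task

Pack the alumina boat that lies on the open bench for transport: lay it in the nest of the grey boat carrier, then put the blue cover over it and press it slowly straight down until both snap hooks have clicked over it. Press with feeling (the hooks break at 28 N), and leave the carrier, the oil bottle, the grease jar and the clamp where they stand.

Things in the scene. Friction and masses are not known exactly. Their poses are not given: they have to be found in the camera images.
- boat: white alumina combustion boat, an open trough holding a thin layer of brown sample, with a small handle tab at its -y end; the only boat on the bench itself (others lie in the tray). Trough 18 wide (x), 63 long (y), 12 mm high, from y = -26 to +37 mm of the origin, the tab on to y = -37 mm; origin on the underside, z up. Loose, about 22 g; take it by its long sides
- boat_mid (a point): centre of the underside of the boat's trough (5.3 mm from the boat's origin along its +y); axes as the boat's
- carrier: grey boat carrier (about 0.6 kg) standing loose on four soft orange shock feet: block 60 (x) by 104 (y), its flat top face 30 mm above the bench with the nest on it, a white snap hook at each y end. Pressed from above it sinks several mm on its feet (roughly 3 N per mm) and comes back. Origin on its centre line, at the bench as it stands unloaded, z up
- nest (a point): centre of the nest, on the carrier's top face, 30 mm above the carrier's origin; axes as the carrier's. Low white rounded ribs, 3.4 mm high, bound it: 21 mm between the side ribs (only 22 to 31 mm from the centre in y, so fingers fit at the middle), 66 mm between the end ribs. The boat's trough lies centred here along y, either way round, on the top face
- cover: blue cover, an upside-down tray with a clear window, lying roof up: flange 54 (x) by 117 (y) by 5 mm, on it a hollow dome 40 (x) by 91 (y), flat roof 22 mm above the underside; grip it by the dome's 40 mm across, 17 mm of side wall above the flange. Origin at the centre of the underside, z up. Loose, about 60 g
- cover_left (a point): point on the cover's underside, on its centre line, 50 mm from its centre along its +y; axes as the cover's. In each y end of the flange is a notch 18 mm wide, 6 mm deep, its floor 52.2 mm from the cover's centre and bevelled below: a hook stands in it. The cover fits either way round; home, its underside lies flat on the carrier's top face, centred on the nest, axes parallel
- cover_right (a point): the same at its -y end
- hook_left (a joint): lean (rad) of the white snap hook at the carrier's +y end: 0 upright, positive outward. 12 mm wide; hinged 12 mm above the carrier's origin; inner face 53 mm from the carrier's centre; its barb reaches 4 mm inward, flat catch 36.5 mm above the carrier's origin, sloped lead-in from 39 up to 47 mm, where the hook is 8 mm wide
- hook_right (a joint): the same at the carrier's -y end. The cover bends both hooks to about 0.1 rad; this takes 13 to 21 N in all with friction, most when its underside is still 4 to 5 mm above the top face; then the hooks snap over the flange (1.5 mm play), the force drops and the cover lies hard on the top face. Pressed faster than about 15 mm/s it slams home
- oil_bottle: white plastic bottle with a red cap, 49x62x178 mm, behind on the right; origin at the centre of its underside
- kf_clamp: metal vacuum clamp with a wing nut, 54x71x16 mm, at the back left; origin at the centre of its underside
- grease_jar: white jar with a black lid, 50 mm across, 39 mm high, at the back beside the bottle; origin at the centre of its underside
Things that resemble listed ones, but are neither listed nor needed, are in the scene too. What is shaped like the boat but pink is not meant.

How it is judged:
By the outcome, as a careful person would: the job done as asked, in the order asked, and still so for the second after the job is handed in, with the robot touching nothing.
It also fails if it takes over 67 s, if anything falls off the work surface, if the arm or the gripper's body presses on something with over 40 N, if the wrist force passes 120 N, or if a joint passes its speed limit or range.

## Robot

A 7-joint arm with a two-finger parallel gripper is mounted at the origin on the work surface; the furniture and walls round the work are solid. World frame = base frame: x ahead of the robot, y to its left, z up, the work surface at z = 0. Lengths are in m, angles in degrees, forces in N, time in s.
With the tool pointing down it reaches from about 0.4 to 0.875 m from the base axis. Payload 19.3 kg.
Tool frame: the origin (TCP) lies between the finger pads; the fingertips stand 11 mm ahead of it and the grasp point (between the pads) lies 8 mm behind it (bot.finger_overhang is the distance from the TCP to the fingertips, in m); z points along the fingers, y is the line along which they close (so a half turn about z gives the same grasp; the last joint's range is limited). The gripper opens to 85 mm and grips with 20 to 120 N. Pads are 22 mm wide; open, the fingers measure 114 mm over their backs; the gripper's body (76 mm by 85 mm) begins 54 mm behind the grasp point. The pads swing forward as they close: fully open they stand 13 mm farther back than shut.
Start: joints at [-70.141, 29.874, -2.08, 91.645, 1.215, 58.505, -6.463], TCP at [0.253, 0.571, 0.242] pointing down, gripper open.
Joint ranges: [-166.77, 166.77], [-17.47, 122.26], [-85.68, 81.53], [9.62, 139.38], [-72.42, 252.41], [9.2, 110.78], [-144.41, 144.41]. Speed limits (degrees/s): [108.29, 108.29, 136.94, 136.94, 172.46, 172.46, 172.46].

## Interface

Orientations are given as [roll, pitch, yaw] about the fixed x, y, z axes, in that order (R = Rz(yaw) Ry(pitch) Rx(roll)).
In Python, from workcell import bot gives the robot as it stands.
- The arm moves only by the tool arm_command, never from a script. Its argument "series" is a list that holds one entry, the list of rows, each a list of 7 numbers: the shift along the world's x, y, z in cm, then the turn, a rotation vector about the world's x, y, z in degrees, then the closure in counts, from 0 (fully open) to 255 (shut). A call has exactly 5 rows; each row shifts and turns the commanded pose from where the row before left it; what a row does not reach is not made up. A row lasts 1/8 s, in which the tool goes at most 62.5 mm and 10.7 degrees, less where a joint would pass 70% of its speed; a pose out of reach is approached as far as the arm can. A call with a gripper value outside its range is refused whole. The fingers move at their own pace and stop on an object; "force" is the grip in N (left out, the last holds). Time passes only in rows, so rows that do not move let the fingers close, or fill a call up. It gives the time, the measured TCP pose, the force, the opening and the grip force at its end, in the units of the state.
- bot.get_state(): the state, without advancing time (a new reading comes with each control period).
- bot.get_image(name): name is "scene" or "top" or "wrist"; returns the picture (400x640x3 uint8, blue, green, red); there is no depth.
- bot.camera_info(name): a dict with "intrinsics" (3x3 intrinsics, pixels), "T" (4x4, takes a point from camera to world coordinates); the wrist camera has in their place "hand_eye" (4x4, takes a point from camera to tool coordinates, whose origin is the TCP and whose axes are the flange's). Camera axes: x right, y up, looking along -z (the intrinsics and any distortion apply to the point x, -y, -z); pixel columns grow to the right and rows downward; lengths in m; the calibration is good to about 2 mm. A picture is of the moment at which its call begins: read the wrist's pose just before it. camera_info takes no time and is no camera call.
- bot.job_done(): hands the job in; it is judged then, once.
The state is a dict: "t": time; "joints": joint angles; "joint_vel": joint speeds; "effort": joint torques, N m; "position": TCP position; "eef_rot": TCP orientation; "ft_force": force on the tool from outside, world axes, zero at the start; "wrist_torque": the same for the moment, N m; "grip_width": finger opening in m; "gripper_force": force on a finger pad.
Only numpy, scipy, OpenCV 4.12 (cv2) and the standard library are available. Lean on these libraries where they do the work, as an engineer would, in place of code of your own. Each camera call takes 0.05 s, during which the arm holds its last target. There are 200 camera calls.

## Working session

There is one attempt and no reset: what is moved stays moved. The work goes in short steps, Python scripts to look and compute and a tool call to move; the robot and the scene stay as the last step left them, time stands still between calls to the robot, and variables do not carry over. Pictures are saved under pics/ and viewed, at most 10 in all, crops included, and the job is handed in when it is done.

Besides the shell and the picture viewer there is one more tool, called after "Emit:" as name(argument=value, ...) on one line, values as JSON. arm_command: Moves the arm, as the interface text tells. Its arguments: {"type":"object","properties":{"series":{"type":"array"},"force":{"type":"number"}},"required":["series"]}

```bash
mkdir -p pics; ls
cat > h.py <<'E'
import numpy as np, cv2
from workcell import bot
def save(n,f,crop=None,s=1):
    im=np.array(bot.get_image(n))
    np.save('pics/'+f+'.npy',im)
    c=im if crop is None else im[crop[1]:crop[3],crop[0]:crop[2]]
    cv2.imwrite('pics/'+f+'.png',cv2.resize(c,None,fx=s,fy=s,interpolation=cv2.INTER_CUBIC)); return im
E
python3 - <<'E'
from h import *
print(bot.get_state())
for n in ('scene','top','wrist'):
    i=bot.camera_info(n); print(n,{k:np.round(np.array(v),4).tolist() if not isinstance(v,str) else v for k,v in i.items()})
save('top','top0'); save('scene','scene0')
E
```

```text
pics
{'t': 0.0, 'joints': array([-70.1401553 ,  29.9105135 ,  -2.08142402,  91.67410817,
         1.21358002,  58.50356797,  -6.4639778 ]), 'joint_vel': array([0.09191953, 0.01718666, 0.06049705, 0.05377697, 0.00728982,
       0.04355845, 0.06881299]), 'effort': array([-2.98666992e-04, -9.27095032e+01,  1.97975256e+00, -3.69932592e+01,
        1.78412109e-02,  7.96813139e-03, -7.38980179e-05]), 'position': array([0.25292952, 0.57117574, 0.24170891]), 'eef_rot': array([-1.79933931e+02,  3.77133994e-03,  1.56115860e+02]), 'ft_force': array([0.01819559, 0.4764116 , 0.04008769]), 'wrist_torque': array([-0.0409359 ,  0.04703622, -0.03234672]), 'gripper_force': 0.0, 'grip_width': 0.0858777194168949}
scene {'intrinsics': [[474.0465, 0.0, 316.2799], [0.0, 474.0465, 206.8463], [0.0, 0.0, 1.0]], 'T': [[-0.6711, 0.3412, -0.6582, 0.0412], [-0.7414, -0.3141, 0.5931, 0.4885], [-0.0043, 0.886, 0.4637, 0.4438], [0.0, 0.0, 0.0, 1.0]]}
top {'intrinsics': [[403.9072, 0.0, 319.9142], [0.0, 403.9072, 204.3217], [0.0, 0.0, 1.0]], 'T': [[0.0151, 0.996, -0.0875, 0.5028], [-0.9997, 0.0133, -0.0206, -0.0352], [-0.0193, 0.0878, 0.9959, 0.8962], [0.0, 0.0, 0.0, 1.0]]}
wrist {'intrinsics': [[335.5953, 0.0, 321.4023], [0.0, 335.5953, 200.3654], [0.0, 0.0, 1.0]], 'hand_eye': [[-0.0, 0.9516, 0.3073, 0.0791], [1.0, 0.0001, -0.0002, -0.0012], [-0.0003, 0.3073, -0.9516, -0.1313], [0.0, 0.0, 0.0, 1.0]]}
```

View pics/top0.png

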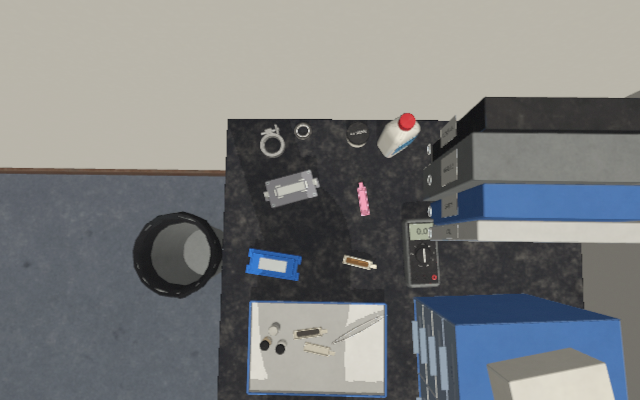

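View pics/scene0.png

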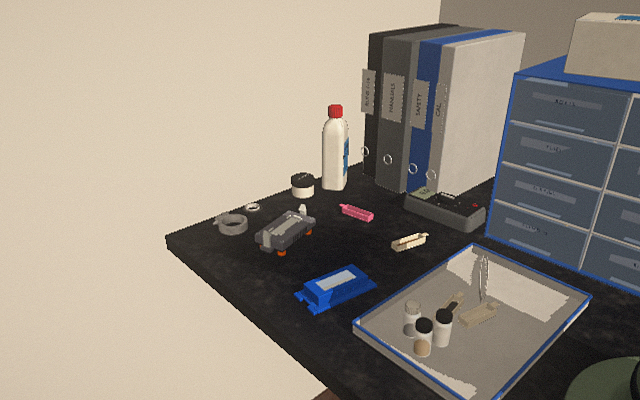

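Top view: boat-like things are the white/brown boat on the open bench (359,263), pink one (363,199), and tray boats (310,333), (318,349). I choose (359,263). The carrier is at (291,188), the cover at (273,265), the clamp at (271,145), the jar at (357,134) and the bottle at (400,137).

```bash
cat >> h.py <<'E'
def ray(K,T,uv,z):
    d=np.array([(uv[0]-K[0,2])/K[0,0],-(uv[1]-K[1,2])/K[1,1],-1.])
    d=T[:3,:3]@d; o=T[:3,3]; return o+d*(z-o[2])/d[2]
from scipy.spatial.transform import Rotation as R
def camT(n,st=None):
    i=bot.camera_info(n); K=np.array(i['intrinsics'])
    if n!='wrist': return K,np.array(i['T'])
    st=st or bot.get_state(); T=np.eye(4); T[:3,:3]=R.from_euler('xyz',st['eef_rot'],degrees=True).as_matrix(); T[:3,3]=st['position']
    return K,T@np.array(i['hand_eye'])
def proj(K,T,P):
    p=(np.asarray(P,float)-T[:3,3])@T[:3,:3]; return np.stack([K[0,2]-K[0,0]*p[...,0]/p[...,2],K[1,2]+K[1,1]*p[...,1]/p[...,2]],-1)
E
python3 - <<'E'
from h import *
K,T=camT('top')
for n,uv,z in [('boat',(359,263),.01),('boat brown end',(344,259),.01),('boat tab end',(375,267),.01),('carrier',(291,188),.033),('carrL',(267,194),.045),('carrR',(317,182),.045),('cover',(273,265),.02),('covL',(248,259),.005),('covR',(299,271),.005),('jar',(357,134),.039),('bottlecap',(407,121),.178),('tray',(248,350),0.02)]:
    print(n,ray(K,T,uv,z).round(3))
im=np.load('pics/top0.npy')
c=np.hstack([cv2.resize(im[y-30:y+30,x-40:x+40],(400,300),interpolation=cv2.INTER_CUBIC) for x,y in [(359,263),(291,188)]]);cv2.imwrite('pics/c.png',c)
E
```

```text
boat [ 0.454 -0.104  0.01 ]
boat brown end [ 0.462 -0.071  0.01 ]
boat tab end [ 0.446 -0.138  0.01 ]
carrier [0.613 0.046 0.033]
carrL [0.598 0.095 0.045]
carrR [ 0.625 -0.011  0.045]
cover [0.447 0.082 0.02 ]
covL [0.458 0.139 0.005]
covR [0.434 0.027 0.005]
jar [ 0.732 -0.095  0.039]
bottlecap [ 0.719 -0.176  0.178]
tray [0.268 0.131 0.02 ]
```

View pics/c.png

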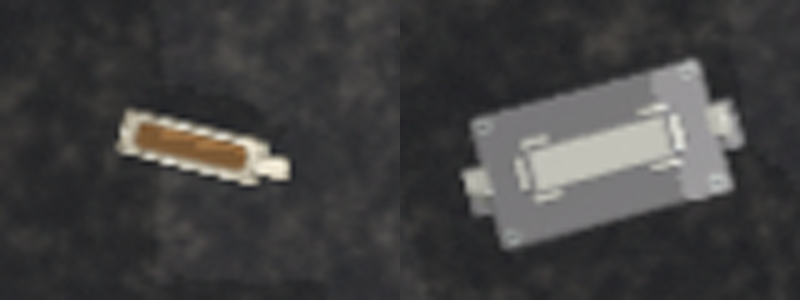

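The crop shows the chosen boat: white rim, brown fill, tab at its right (-y) end. The carrier's nest is empty, with hooks at both ends. I'm moving above the boat for a close wrist look.

Emit:
arm_command(series=[[[1.34,-4.5,-0.5,0,0,-5.3,0],[1.34,-4.5,-0.5,0,0,-5.3,0],[1.34,-4.5,-0.5,0,0,-5.3,0],[1.34,-4.5,-0.5,0,0,-5.3,0],[1.34,-4.5,-0.5,0,0,-5.3,0]]])

```text
t: 0.72
position: [0.3202, 0.3449, 0.2171]
eef_rot: [-180.0, 0.0, 129.4]
ft_force: [1.1, -0.3, 0.2]
grip_width: 0.0854
gripper_force: 0.0
```

Emit:
arm_command(series=[[[1.34,-4.5,-0.5,0,0,-5.3,0],[1.34,-4.5,-0.5,0,0,-5.3,0],[1.34,-4.5,-0.5,0,0,-5.3,0],[1.34,-4.5,-0.5,0,0,-5.3,0],[1.34,-4.5,-0.5,0,0,-5.3,0]]])

```text
t: 1.35
position: [0.3872, 0.1201, 0.1922]
eef_rot: [180.0, -0.0, 103.0]
ft_force: [0.7, 1.1, 0.1]
grip_width: 0.0857
gripper_force: 0.0
```

Emit:
arm_command(series=[[[1.34,-4.5,-0.5,0,0,-5.3,0],[1.34,-4.5,-0.5,0,0,-5.3,0],[1.34,-4.5,-0.5,0,0,-5.3,0],[1.34,-4.5,-0.5,0,0,-5.3,0],[1.34,-4.5,-0.5,0,0,-5.3,0]]])

```text
t: 1.98
position: [0.4543, -0.105, 0.1671]
eef_rot: [-180.0, -0.0, 76.5]
ft_force: [0.2, 0.4, -0.6]
grip_width: 0.0853
gripper_force: 0.0
```

Emit:
arm_command(series=[[[0,0,0,0,0,0,0],[0,0,0,0,0,0,0],[0,0,0,0,0,0,0],[0,0,0,0,0,0,0],[0,0,0,0,0,0,0]]])

```text
t: 2.6
position: [0.4541, -0.1031, 0.1674]
eef_rot: [180.0, -0.0, 76.7]
ft_force: [0.5, 0.0, -0.5]
grip_width: 0.0853
gripper_force: 0.0
```

Run:
```python
from h import *
st=bot.get_state(); im=save('wrist','w1')
np.save('pics/w1T.npy',camT('wrist',st)[1])
print(st['position'],st['eef_rot'])
```

```text
[ 0.45406918 -0.10308744  0.16740139] [ 1.79992962e+02 -9.55524647e-03  7.66674084e+01]
```

View pics/w1.png

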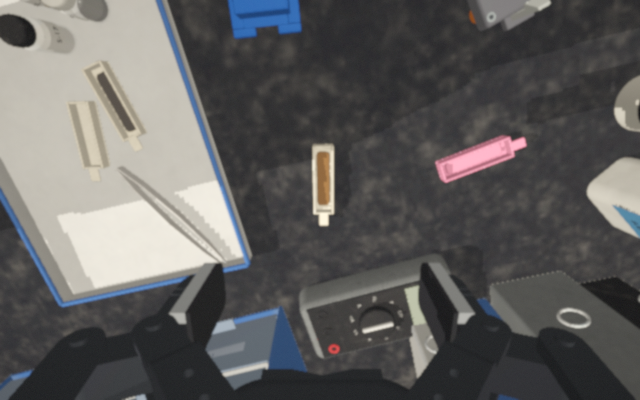

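The boat is at (323,182), rim 312–334 x 144–213, tab at (323,219). The pink one at (480,158), tray boats at (85–140, 60–180).

```bash
cat > meas.py <<'E'
from h import *
im=np.load('pics/w1.npy'); T=np.load('pics/w1T.npy'); K=camT('wrist')[0]
m=(im.max(2)>105).astype(np.uint8); 
hsv=cv2.cvtColor(im,cv2.COLOR_BGR2HSV); m|=((hsv[...,1]>110)&(hsv[...,2]>60)).astype(np.uint8)
roi=np.zeros_like(m); roi[135:235,295:350]=1; m&=roi
n,l,s,c=cv2.connectedComponentsWithStats(m); k=l[182,323]; print(s[k])
ys,xs=np.where(l==k)
P=np.array([ray(K,T,(x,y),.012)[:2] for x,y in zip(xs,ys)])
mu=P.mean(0); d=np.linalg.svd(P-mu,full_matrices=False)[2][0]; d*=np.sign(d[1])
q=np.array([-d[1],d[0]]) # left normal = -x
t=(P-mu)@d; w=-(P-mu)@q
# per-slice centre of width
b=np.arange(-.035,.035,.002)
for a in b:
    s=(t>a)&(t<a+.002)
    if s.sum(): print(round(a+.001,3),round(w[s].min()*1e3,1),round(w[s].max()*1e3,1),end=' | ')
print('\nmu',mu,'yaw',np.degrees(np.arctan2(d[1],d[0]))-90,'t',t.min(),t.max())
E
python3 meas.py
```

```text
[ 311  143   24   84 1786]
-0.034 -4.6 4.6 | -0.032 -4.5 4.6 | -0.03 -9.1 9.1 | -0.028 -10.0 10.0 | -0.026 -9.9 10.0 | -0.024 -9.9 10.0 | -0.022 -9.9 10.0 | -0.02 -9.8 10.0 | -0.018 -9.8 10.0 | -0.016 -9.8 9.9 | -0.014 -9.8 9.9 | -0.012 -9.7 9.9 | -0.01 -9.7 9.9 | -0.008 -9.7 9.9 | -0.006 -9.7 9.9 | -0.004 -9.6 9.9 | -0.002 -9.6 9.9 | 0.0 -9.6 9.8 | 0.002 -10.4 9.8 | 0.004 -10.4 9.8 | 0.006 -10.4 9.8 | 0.008 -10.3 9.8 | 0.01 -10.3 9.8 | 0.012 -10.3 9.8 | 0.014 -10.3 9.8 | 0.016 -10.2 9.7 | 0.018 -10.2 9.7 | 0.02 -10.2 9.7 | 0.022 -9.3 9.7 | 0.024 -9.3 9.7 | 0.026 -9.2 9.7 | 0.028 -9.2 9.7 | 0.03 -9.2 9.7 | 0.032 -9.1 9.6 | 0.034 -8.3 7.9 | 
mu [ 0.45521857 -0.1013939 ] yaw -13.043049872894372 t -0.041513957414881356 0.03457103960696689
```

Emit:
arm_command(series=[[[0.16,0.38,-3,0,0,0.3,140],[0,0,-3,0,0,0,140],[0,0,-3,0,0,0,140],[0,0,-3,0,0,0,140],[0,0,-1.5,0,0,0,140]]], force=25)

```text
t: 3.28
position: [0.4552, -0.0996, 0.0311]
eef_rot: [-179.9, 0.0, 76.9]
ft_force: [-0.0, 0.2, 0.2]
grip_width: 0.0383
gripper_force: 0.0
```

Emit:
arm_command(series=[[[0,0,-1,0,0,0,140],[0,0,-0.8,0,0,0,140],[0,0,0,0,0,0,140],[0,0,0,0,0,0,140],[0,0,0,0,0,0,140]]])

```text
t: 3.9
position: [0.4559, -0.0997, 0.0147]
eef_rot: [180.0, -0.0, 76.9]
ft_force: [0.7, 0.7, -1.5]
grip_width: 0.0384
gripper_force: 0.0
```

Emit:
arm_command(series=[[[0,0,-0.1,0,0,0,255],[0,0,0,0,0,0,255],[0,0,0,0,0,0,255],[0,0,0,0,0,0,255],[0,0,0,0,0,0,255]]], force=25)

```text
t: 4.53
position: [0.4558, -0.0997, 0.0135]
eef_rot: [180.0, -0.0, 76.9]
ft_force: [-0.5, 0.6, 4.7]
grip_width: 0.0173
gripper_force: 26.1
```

Emit:
arm_command(series=[[[0,0,0.5,0,0,0,255],[0,0,1.5,0,0,0,255],[0,0,3,0,0,0,255],[1.5,1.5,4,0,0,3,255],[3.2,3.1,4,0,0,6,255]]])

```text
t: 5.15
position: [0.5022, -0.0543, 0.1457]
eef_rot: [-180.0, 0.0, 85.9]
ft_force: [0.6, 0.2, -1.3]
grip_width: 0.0174
gripper_force: 25.5
```

Emit:
arm_command(series=[[[3,2.8,3,0,0,6,255],[3,2.7,1.15,0,0,6,255],[3,2.7,0,0,0,6,255],[2,1.8,0,0,0,0.3,255],[0,0,0,0,0,0,255]]])

```text
t: 5.78
position: [0.6132, 0.0477, 0.1854]
eef_rot: [180.0, 0.0, 104.3]
ft_force: [-0.9, -1.0, -0.0]
grip_width: 0.0172
gripper_force: 25.5
```

Emit:
arm_command(series=[[[0,0,0,0,0,0,255],[0,0,0,0,0,0,255],[0,0,0,0,0,0,255],[0,0,0,0,0,0,255],[0,0,0,0,0,0,255]]])

```text
t: 6.4
position: [0.6126, 0.0462, 0.1848]
eef_rot: [-180.0, 0.0, 104.2]
ft_force: [-1.2, -0.2, 0.2]
grip_width: 0.0173
gripper_force: 25.5
```

Run:
```python
from h import *
st=bot.get_state(); im=save('wrist','w2')
np.save('pics/w2T.npy',camT('wrist',st)[1])
print(st['position'],st['eef_rot'])
```

```text
[0.6125977  0.04615636 0.18482881] [-1.79998382e+02  5.70544634e-04  1.04207855e+02]
```

View pics/w2.png

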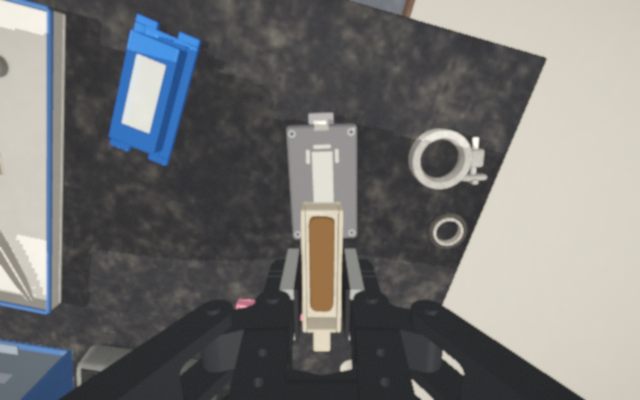

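The picture shows the carrier at (322,180), +y hook at (320,117), end rib at (322,147), side ribs at (309/336,156). The held boat (302–342 x 205–332) covers the -y half. The cover is at (150,90). Next I rectify the image to metric planes.

```bash
cat >> h.py <<'E'
def rect(im,K,T,c,yaw,z,hx,hy,s):
    """metric view: object y to the left->up; px=s m; c centre xy; columns = object +x, rows = object -y"""
    xs=np.arange(-hx,hx,s); ys=np.arange(hy,-hy,-s); X,Y=np.meshgrid(xs,ys); a=np.radians(yaw)
    P=np.stack([c[0]+X*np.cos(a)-Y*np.sin(a),c[1]+X*np.sin(a)+Y*np.cos(a),np.full_like(X,z)],-1)
    uv=proj(K,T,P).astype(np.float32); return cv2.remap(im,uv[...,0],uv[...,1],cv2.INTER_CUBIC)
E
python3 - <<'E'
from h import *
im=np.load('pics/w2.npy'); T=np.load('pics/w2T.npy'); K=camT('wrist')[0]
tcp=np.array([.6126,.0462])
A=rect(im,K,T,tcp,14.2,.030,.04,.065,.00025)
B=rect(im,K,T,tcp,14.2,.1848-.0015,.04,.065,.00025)
def grid(I):
    I=I.copy(); h,w=I.shape[:2]
    for mm in range(-60,61,10):
        cv2.line(I,(0,h//2-mm*4),(8 if mm else w,h//2-mm*4),(0,255,255),1)
        if abs(mm)<40: cv2.line(I,(w//2+mm*4,0),(w//2+mm*4,8 if mm else h),(0,255,255),1)
    return I
cv2.imwrite('pics/r2.png',np.hstack([grid(A),grid(B)]))
E
```

```text
(no output)
```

View pics/r2.png

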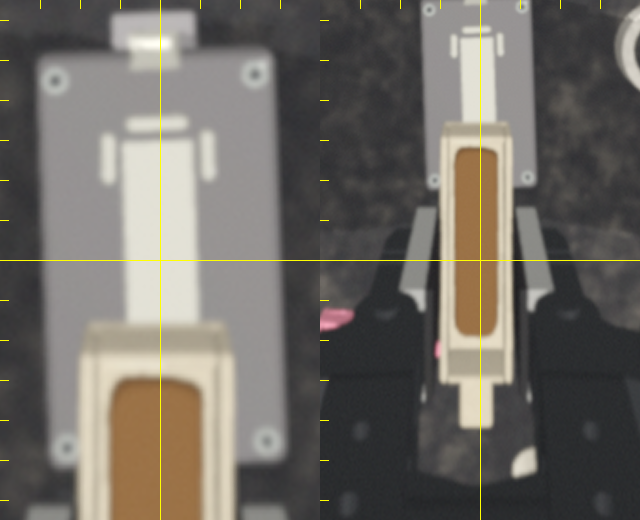

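Rectified: the carrier's screw centre lies at (+0.25, -0.2) mm of the TCP, yaw about 16.0°, top face 59 x 103 mm (60 x 104 expected). The held boat and the fingers show at -1.0 mm in x, which is a camera bias. I correct for it and descend to a close check height.

Emit:
arm_command(series=[[[0.14,-0.01,-3,0,0,1.8,255],[0,0,-3.5,0,0,0,255],[0,0,-3.5,0,0,0,255],[0,0,-2,0,0,0,255],[0,0,-0.5,0,0,0,255]]])

```text
t: 7.08
position: [0.6138, 0.0461, 0.059]
eef_rot: [-179.9, -0.0, 106.0]
ft_force: [-0.2, 0.5, 0.9]
grip_width: 0.0175
gripper_force: 25.5
```

Emit:
arm_command(series=[[[0,0,0,0,0,0,255],[0,0,0,0,0,0,255],[0,0,0,0,0,0,255],[0,0,0,0,0,0,255],[0,0,0,0,0,0,255]]])

```text
t: 7.7
position: [0.6141, 0.0462, 0.0599]
eef_rot: [180.0, -0.0, 106.0]
ft_force: [0.3, -0.6, 0.2]
grip_width: 0.0173
gripper_force: 25.5
```

Run:
```python
from h import *
st=bot.get_state(); im=save('wrist','w3'); K,T=camT('wrist',st); np.save('pics/w3T.npy',T)
print(st['position'],st['eef_rot']); p=st['position']
A=rect(im,K,T,p[:2],16,.030,.04,.065,.00025)
B=rect(im,K,T,p[:2],16,p[2]-.0015,.04,.065,.00025)
for I in (A,B):
    h,w=I.shape[:2]
    cv2.line(I,(0,h//2),(w,h//2),(0,255,255),1); cv2.line(I,(w//2,0),(w//2,h),(0,255,255),1)
cv2.imwrite('pics/r3.png',np.hstack([A,B]))
```

```text
[0.61408503 0.04620918 0.05994517] [ 1.79991224e+02 -4.03939886e-04  1.06021361e+02]
```

View pics/r3.png

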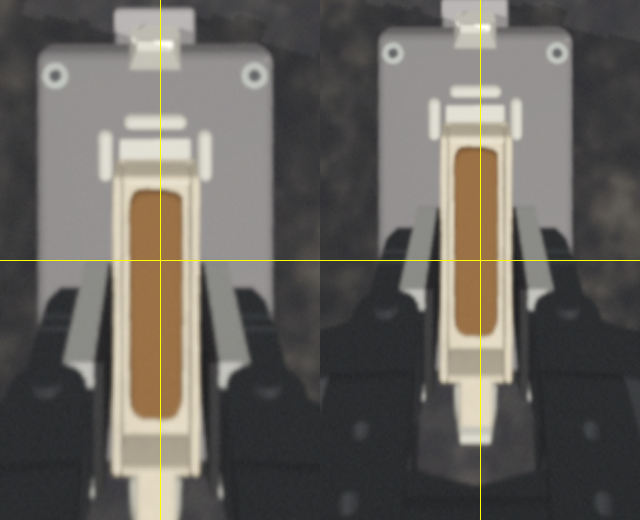

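The boat sits centred between the side ribs (105/205, mean 155; the boat likewise at -1 mm), yaw parallel. Lowering.

Emit:
arm_command(series=[[[0,-0.03,-0.5,0,0,0,255],[0,0,-0.5,0,0,0,255],[0,0,-0.3,0,0,0,255],[0,0,-0.2,0,0,0,255],[0,0,-0.1,0,0,0,255]]])

```text
t: 8.38
position: [0.614, 0.0458, 0.0437]
eef_rot: [-180.0, 0.0, 106.0]
ft_force: [0.9, 0.8, -0.7]
grip_width: 0.0172
gripper_force: 25.5
```

Emit:
arm_command(series=[[[0,0,-0.05,0,0,0,255],[0,0,0,0,0,0,255],[0,0,0,0,0,0,255],[0,0,0,0,0,0,255],[0,0,0,0,0,0,255]]])

```text
t: 9.0
position: [0.614, 0.0459, 0.0433]
eef_rot: [180.0, 0.0, 106.0]
ft_force: [0.0, -0.8, -0.7]
grip_width: 0.0171
gripper_force: 25.5
```

Emit:
arm_command(series=[[[0,0,-0.05,0,0,0,255],[0,0,-0.05,0,0,0,255],[0,0,0,0,0,0,255],[0,0,0,0,0,0,255],[0,0,0,0,0,0,255]]])

```text
t: 9.62
position: [0.6141, 0.0459, 0.0423]
eef_rot: [180.0, -0.0, 106.0]
ft_force: [0.4, 0.0, 2.1]
grip_width: 0.0175
gripper_force: 25.8
```

Emit:
arm_command(series=[[[0,0,0,0,0,0,200],[0,0,0,0,0,0,170],[0,0,0,0,0,0,130],[0,0,0,0,0,0,120],[0,0,0.5,0,0,0,120]]])

```text
t: 10.25
position: [0.6138, 0.0459, 0.0472]
eef_rot: [-180.0, -0.0, 106.0]
ft_force: [-0.3, 0.7, 0.1]
grip_width: 0.0451
gripper_force: 0.0
```

Emit:
arm_command(series=[[[0,0,1,0,0,0,120],[0,0,3,0,0,0,80],[0,0,4,0,0,0,0],[0,0,4,0,0,0,0],[0,0,2,0,0,0,0]]])

```text
t: 10.88
position: [0.6147, 0.0459, 0.1903]
eef_rot: [179.8, 0.0, 106.0]
ft_force: [-0.1, -0.5, -0.4]
grip_width: 0.0854
gripper_force: 0.0
```

Emit:
arm_command(series=[[[0,0,0,0,0,0,0],[0,0,0,0,0,0,0],[0,0,0,0,0,0,0],[0,0,0,0,0,0,0],[0,0,0,0,0,0,0]]])

```text
t: 11.5
position: [0.6139, 0.0458, 0.187]
eef_rot: [-180.0, 0.0, 106.0]
ft_force: [0.1, -0.1, 0.3]
grip_width: 0.0858
gripper_force: 0.0
```

Run:
```python
from h import *
st=bot.get_state(); im=save('wrist','w4'); K,T=camT('wrist',st); np.save('pics/w4T.npy',T)
p=st['position'];print(p,st['eef_rot'])
A=rect(im,K,T,p[:2],16,.030,.04,.065,.00025)
B=rect(im,K,T,(.447,.082),-12,.005,.04,.065,.00025)
for I in (A,B):
    h,w=I.shape[:2]
    cv2.line(I,(0,h//2),(w,h//2),(0,255,255),1); cv2.line(I,(w//2,0),(w//2,h),(0,255,255),1)
cv2.imwrite('pics/r4.png',np.hstack([A,B]))
```

```text
[0.61392518 0.04581933 0.18696781] [-1.79968116e+02  1.16024216e-03  1.06015447e+02]
```

View pics/r4.png

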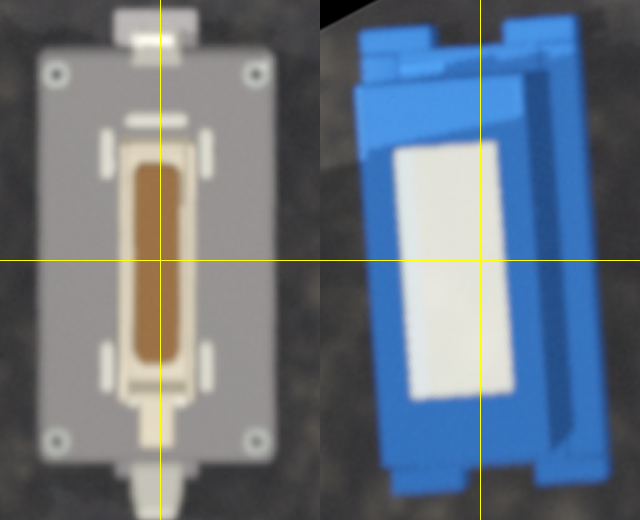

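The boat lies in the nest between all ribs (boat cols 119–196, ribs 107/206; tab passing the -y end). Carrier yaw is 16.0°. The cover's flange is 54.4 x 116.6 mm, yaw about -8.1°, centre about (0.449, 0.083). Going over the cover.

Emit:
arm_command(series=[[[-3.3,0.8,-0.5,0,0,-5,0],[-3.3,0.8,-0.5,0,0,-5,0],[-3.3,0.7,-0.5,0,0,-5,0],[-3.3,0.7,-0.5,0,0,-5,0],[-3.26,0.72,-0.5,0,0,-4.1,0]]])

```text
t: 12.18
position: [0.4484, 0.0832, 0.1622]
eef_rot: [180.0, -0.0, 81.8]
ft_force: [0.0, 0.1, -0.7]
grip_width: 0.0855
gripper_force: 0.0
```

Emit:
arm_command(series=[[[0,0,0,0,0,0,0],[0,0,0,0,0,0,0],[0,0,0,0,0,0,0],[0,0,0,0,0,0,0],[0,0,0,0,0,0,0]]])

```text
t: 12.8
position: [0.4496, 0.0829, 0.1622]
eef_rot: [-180.0, 0.0, 81.9]
ft_force: [0.5, 0.6, 0.3]
grip_width: 0.0854
gripper_force: 0.0
```

Run:
```python
from h import *
st=bot.get_state(); im=save('wrist','w5'); K,T=camT('wrist',st); np.save('pics/w5T.npy',T)
p=st['position'];print(p,st['eef_rot'])
A=rect(im,K,T,p[:2],st['eef_rot'][2]-90,.005,.04,.065,.00025)
B=rect(im,K,T,p[:2],st['eef_rot'][2]-90,.022,.04,.065,.00025)
for I in (A,B):
    h,w=I.shape[:2]
    cv2.line(I,(0,h//2),(w,h//2),(0,255,255),1); cv2.line(I,(w//2,0),(w//2,h),(0,255,255),1)
cv2.imwrite('pics/r5.png',np.hstack([A,B]))
```

```text
[0.44962085 0.08291862 0.16223658] [-1.79999553e+02  5.33607685e-03  8.19007738e+01]
```

View pics/r5.png

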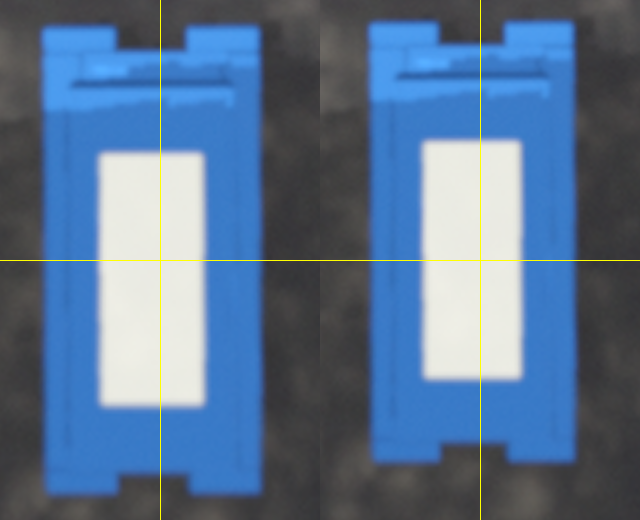

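The cover's flange centre is at (-2.0 measured, so -0.9 true x after the bias; -0.3 y) mm of the TCP, with +0.3° of yaw left. Now gripping the dome.

Emit:
arm_command(series=[[[-0.09,-0.02,-3,0,0,0.3,60],[0,0,-3,0,0,0,60],[0,0,-3,0,0,0,60],[0,0,-3,0,0,0,60],[0,0,-1.5,0,0,0,60]]])

```text
t: 13.48
position: [0.4481, 0.0827, 0.0261]
eef_rot: [-179.9, 0.0, 82.2]
ft_force: [-0.2, -0.7, 0.8]
grip_width: 0.0653
gripper_force: 0.0
```

Emit:
arm_command(series=[[[0,0,-0.5,0,0,0,60],[0,0,-0.3,0,0,0,60],[0,0,0,0,0,0,60],[0,0,0,0,0,0,60],[0,0,0,0,0,0,60]]])

```text
t: 14.1
position: [0.4487, 0.083, 0.0196]
eef_rot: [180.0, -0.0, 82.2]
ft_force: [0.6, 0.3, -0.4]
grip_width: 0.0653
gripper_force: 0.0
```

Emit:
arm_command(series=[[[0,0,0,0,0,0,255],[0,0,0,0,0,0,255],[0,0,0,0,0,0,255],[0,0,0,0,0,0,255],[0,0,0,0,0,0,255]]], force=70)

```text
t: 14.72
position: [0.4486, 0.0829, 0.0197]
eef_rot: [180.0, -0.0, 82.2]
ft_force: [-1.6, -0.7, 15.7]
grip_width: 0.038
gripper_force: 69.1
```

Emit:
arm_command(series=[[[0,0,0.3,0,0,0,255],[0,0,1,0,0,0,255],[0,0,2.5,0,0,0,255],[0,0,3,0,0,0,255],[0,0,2.2,0,0,0,255]]])

```text
t: 15.35
position: [0.4486, 0.0829, 0.1109]
eef_rot: [180.0, -0.0, 82.2]
ft_force: [0.7, 0.4, -0.5]
grip_width: 0.0382
gripper_force: 70.6
```

Emit:
arm_command(series=[[[3.3,-0.7,0,0,0,4.8,255],[3.3,-0.7,0,0,0,4.8,255],[3.3,-0.7,0,0,0,4.8,255],[3.3,-0.8,0,0,0,4.8,255],[3.3,-0.76,0,0,0,4.6,255]]])

```text
t: 15.98
position: [0.6145, 0.0459, 0.1099]
eef_rot: [-180.0, 0.0, 106.2]
ft_force: [-0.3, 0.3, -1.1]
grip_width: 0.0379
gripper_force: 70.8
```

Emit:
arm_command(series=[[[0,0,0,0,0,0,255],[0,0,0,0,0,0,255],[0,0,0,0,0,0,255],[0,0,0,0,0,0,255],[0,0,0,0,0,0,255]]])

```text
t: 16.6
position: [0.6134, 0.0465, 0.1094]
eef_rot: [180.0, -0.0, 106.0]
ft_force: [0.6, 0.6, -0.6]
grip_width: 0.0383
gripper_force: 70.7
```

Run:
```python
from h import *
st=bot.get_state(); im=save('wrist','w6'); K,T=camT('wrist',st); np.save('pics/w6T.npy',T)
p=st['position'];print(p,st['eef_rot'],st['ft_force'],st['grip_width'])
yaw=st['eef_rot'][2]-90
A=rect(im,K,T,p[:2],yaw,p[2]-.0197+.022,.04,.065,.00025)
B=rect(im,K,T,p[:2],yaw,.047,.04,.065,.00025)
for I in (A,B):
    h,w=I.shape[:2]
    cv2.line(I,(0,h//2),(w,h//2),(0,255,255),1); cv2.line(I,(w//2,0),(w//2,h),(0,255,255),1)
cv2.imwrite('pics/r6.png',np.hstack([A,B]))
```

```text
[0.61339044 0.04648756 0.10942173] [ 1.79998811e+02 -2.67227912e-03  1.06027763e+02] [ 0.61393032  0.59617734 -0.62577437] 0.03828328404639901
```

View pics/r6.png

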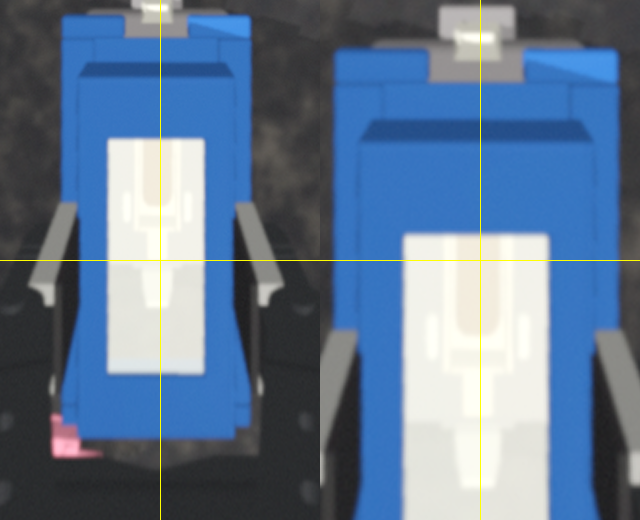

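The cover is held straight and level, notch centred on the +y hook (cols about 476 vs 478). The roof centre reads +0.6 mm in y. I apply a small shift, lower to just above the hooks, and check the hook against the notch numerically.

Emit:
arm_command(series=[[[0.05,-0.06,-1.5,0,0,0,255],[0,0,-1.2,0,0,0,255],[0,0,-0.8,0,0,0,255],[0,0,-0.25,0,0,0,255],[0,0,0,0,0,0,255]]])

```text
t: 17.27
position: [0.614, 0.0457, 0.0717]
eef_rot: [-180.0, -0.0, 106.0]
ft_force: [0.2, 1.2, 0.2]
grip_width: 0.0382
gripper_force: 70.7
```

Run:
```python
from h import *
K=camT('wrist')[0]
st=bot.get_state(); im=save('wrist','w7'); T=camT('wrist',st)[1]; np.save('pics/w7T.npy',T)
p=st['position'];print(p.round(4),st['eef_rot'],st['ft_force'].round(1))
c=np.array([.61379,.0463])
def prof(im,T,z,x0,lab,lo=46,hi=66):
    A=rect(im,K,T,c,16,z,.04,.07,.0005).astype(int)
    col=80+int(x0*2); s=A[:,col-4:col+5].mean(1).round().astype(int)
    print(lab); print(' '.join(f'{(140-r)/2:.1f}:{s[r][0]},{s[r][2]}' for r in range(140-hi*2,140-lo*2)))
i4=np.load('pics/w4.npy');T4=np.load('pics/w4T.npy')
prof(i4,T4,.047,-1,'w4 hook z47 (B,R)')
prof(im,T,.047,-1,'w7 hook z47')
prof(im,T,p[2]-.0147,-1,'w7 notch floor z57')
prof(im,T,p[2]-.0147,-16,'w7 flange edge z57',54,64)
A=rect(im,K,T,c,16,p[2]-.0147,.04,.07,.0005).astype(int)
for y in (50,55): 
    r=A[140-y*2]; b=(r[:,0]-r[:,2]>50); e=np.where(np.diff(b.astype(int)))[0]; print(y,'blue edges x',(e-79.5)/2)
A=rect(im,K,T,c,16,.047,.04,.07,.0005).astype(int)
for y in (54,55,56): print(y,'hook R',A[140-y*2,50:110,2])
```

```text
[0.614  0.0457 0.0717] [-1.79992637e+02 -4.90866271e-04  1.06016902e+02] [0.2 1.2 0.2]
w4 hook z47 (B,R)
66.0:74,73 65.5:74,74 65.0:76,76 64.5:79,80 64.0:95,97 63.5:117,120 63.0:140,144 62.5:163,167 62.0:175,178 61.5:181,184 61.0:183,187 60.5:183,187 60.0:182,188 59.5:182,188 59.0:181,189 58.5:181,192 58.0:190,202 57.5:204,217 57.0:222,234 56.5:236,249 56.0:241,254 55.5:239,252 55.0:226,239 54.5:211,224 54.0:195,208 53.5:187,199 53.0:184,197 52.5:184,196 52.0:184,196 51.5:183,195 51.0:180,192 50.5:176,187 50.0:167,177 49.5:158,165 49.0:152,157 48.5:148,152 48.0:148,151 47.5:148,151 47.0:148,151 46.5:147,150
w7 hook z47
66.0:75,76 65.5:75,77 65.0:81,83 64.5:105,107 64.0:142,145 63.5:169,173 63.0:180,184 62.5:183,187 62.0:183,187 61.5:182,187 61.0:181,186 60.5:180,187 60.0:179,189 59.5:177,189 59.0:177,189 58.5:177,189 58.0:179,191 57.5:195,207 57.0:224,238 56.5:245,254 56.0:251,255 55.5:245,255 55.0:224,237 54.5:198,210 54.0:186,199 53.5:185,197 53.0:184,197 52.5:184,196 52.0:184,196 51.5:183,195 51.0:178,187 50.5:173,153 50.0:182,97 49.5:192,62 49.0:194,55 48.5:193,55 48.0:193,56 47.
[... 947 characters left out ...]
26 127 129 138 153
 168 183 192 196 198 196 198 197 197 199 199 198 198 200 201 201 202 204
 199 187 172 155 136 126 127 127 127 126 117  93  74  70  73  73  74  73
  73  73  74  73  72  72]
55 hook R [ 59  58  59  58  57  57  57  55  55  72  95 106 107 108 107 112 130 163
 190 197 205 214 219 226 228 229 233 238 239 239 241 241 242 242 241 233
 214 186 170 146 119 107 106 106 107 105  99  81  71  73  74  75  72  73
  74  73  72  72  74  72]
56 hook R [ 53  55  56  60  61  62  63  59  56  72  98 115 124 129 132 144 173 209
 228 231 244 254 255 255 255 255 255 255 255 255 255 255 255 255 255 252
 222 187 169 151 130 121 121 121 120 115  98  77  68  69  68  69  67  68
  67  68  69  67  67  68]
```

The cover is centred over the hooks in x and y to about 0.3 mm. Lowering and pressing slowly (8 mm/s, then 4 mm/s).

Emit:
arm_command(series=[[[0,0,-0.15,0,0,0,255],[0,0,-0.15,0,0,0,255],[0,0,-0.15,0,0,0,255],[0,0,-0.15,0,0,0,255],[0,0,-0.1,0,0,0,255]]])

```text
t: 17.95
position: [0.614, 0.0457, 0.0647]
eef_rot: [-180.0, 0.0, 106.0]
ft_force: [0.1, 0.6, -0.9]
grip_width: 0.038
gripper_force: 70.7
```

Emit:
arm_command(series=[[[0,0,-0.1,0,0,0,255],[0,0,-0.1,0,0,0,255],[0,0,-0.1,0,0,0,255],[0,0,-0.1,0,0,0,255],[0,0,-0.1,0,0,0,255]]])

```text
t: 18.58
position: [0.614, 0.0457, 0.0597]
eef_rot: [-180.0, -0.0, 106.0]
ft_force: [0.1, -0.2, -0.6]
grip_width: 0.0381
gripper_force: 70.7
```

Emit:
arm_command(series=[[[0,0,-0.08,0,0,0,255],[0,0,-0.08,0,0,0,255],[0,0,-0.08,0,0,0,255],[0,0,-0.08,0,0,0,255],[0,0,-0.08,0,0,0,255]]])

```text
t: 19.2
position: [0.6142, 0.0457, 0.0559]
eef_rot: [180.0, 0.0, 106.0]
ft_force: [-0.5, 0.7, 3.0]
grip_width: 0.0381
gripper_force: 71.0
```

Emit:
arm_command(series=[[[0,0,-0.06,0,0,0,255],[0,0,-0.06,0,0,0,255],[0,0,-0.06,0,0,0,255],[0,0,-0.06,0,0,0,255],[0,0,-0.06,0,0,0,255]]])

```text
t: 19.82
position: [0.6143, 0.0457, 0.0531]
eef_rot: [180.0, 0.0, 106.0]
ft_force: [-0.1, 0.4, 8.0]
grip_width: 0.0379
gripper_force: 71.6
```

Emit:
arm_command(series=[[[0,0,-0.06,0,0,0,255],[0,0,-0.06,0,0,0,255],[0,0,-0.06,0,0,0,255],[0,0,-0.06,0,0,0,255],[0,0,-0.06,0,0,0,255]]])

```text
t: 20.45
position: [0.6146, 0.0456, 0.0505]
eef_rot: [179.9, 0.0, 106.0]
ft_force: [-1.4, 0.2, 13.7]
grip_width: 0.0381
gripper_force: 72.3
```

Emit:
arm_command(series=[[[0,0,-0.05,0,0,0,255],[0,0,-0.05,0,0,0,255],[0,0,-0.05,0,0,0,255],[0,0,-0.05,0,0,0,255],[0,0,-0.05,0,0,0,255]]])

```text
t: 21.08
position: [0.6142, 0.046, 0.0474]
eef_rot: [180.0, -0.0, 106.0]
ft_force: [-0.7, 1.9, 5.7]
grip_width: 0.0382
gripper_force: 71.4
```

The force dropped from 13.7 to 5.7 N, a snap. Pressing a little further to tell whether both hooks are over.

Emit:
arm_command(series=[[[0,0,-0.04,0,0,0,255],[0,0,-0.04,0,0,0,255],[0,0,-0.04,0,0,0,255],[0,0,-0.04,0,0,0,255],[0,0,-0.04,0,0,0,255]]])

```text
t: 21.7
position: [0.6143, 0.0461, 0.0456]
eef_rot: [180.0, -0.0, 106.0]
ft_force: [-2.0, 2.6, 11.4]
grip_width: 0.0378
gripper_force: 72.1
```

Emit:
arm_command(series=[[[0,0,-0.04,0,0,0,255],[0,0,-0.04,0,0,0,255],[0,0,-0.04,0,0,0,255],[0,0,-0.04,0,0,0,255],[0,0,0,0,0,0,255]]])

```text
t: 22.32
position: [0.6143, 0.046, 0.0443]
eef_rot: [180.0, -0.0, 106.0]
ft_force: [-3.1, 2.4, 14.4]
grip_width: 0.038
gripper_force: 72.5
```

Run:
```python
from h import *
st=bot.get_state(); print(st['position'],st['eef_rot'],st['ft_force'].round(2),st['wrist_torque'].round(2))
```

```text
[0.61427897 0.04600454 0.04426059] [ 1.79964610e+02 -2.12585654e-02  1.06022788e+02] [-3.09  2.4  14.37] [ 0.52  0.69 -0.06]
```

Slope is 3 N/mm with the load centred (the moment matches the lateral force alone): the cover lies flat. Unloading, with a gentle pull to feel the hooks.

Emit:
arm_command(series=[[[0,0,0.1,0,0,0,255],[0,0,0.1,0,0,0,255],[0,0,0.1,0,0,0,255],[0,0,0.1,0,0,0,255],[0,0,0.1,0,0,0,255]]])

```text
t: 22.95
position: [0.614, 0.0457, 0.0486]
eef_rot: [-180.0, 0.0, 106.0]
ft_force: [0.1, 0.7, 0.9]
grip_width: 0.038
gripper_force: 70.9
```

Emit:
arm_command(series=[[[0,0,0.05,0,0,0,255],[0,0,0.05,0,0,0,255],[0,0,0.05,0,0,0,255],[0,0,0.05,0,0,0,255],[0,0,0,0,0,0,255]]])

```text
t: 23.58
position: [0.614, 0.0456, 0.0507]
eef_rot: [-180.0, 0.0, 106.0]
ft_force: [-0.2, 0.3, -0.6]
grip_width: 0.0383
gripper_force: 70.8
```

Run:
```python
from h import *
st=bot.get_state(); print(st['position'],st['eef_rot'],st['ft_force'].round(2),st['wrist_torque'].round(2))
```

```text
[0.61403856 0.04564631 0.0506898 ] [-1.79996630e+02  2.34894787e-03  1.06018259e+02] [-0.18  0.27 -0.63] [ 0.07 -0.01 -0.02]
```

Emit:
arm_command(series=[[[0,0,0.04,0,0,0,255],[0,0,0.04,0,0,0,255],[0,0,0.04,0,0,0,255],[0,0,0,0,0,0,255],[0,0,0,0,0,0,255]]])

```text
t: 24.2
position: [0.614, 0.0457, 0.0518]
eef_rot: [-180.0, -0.0, 106.0]
ft_force: [-0.2, -0.6, -3.4]
grip_width: 0.0379
gripper_force: 70.6
```

Run:
```python
from h import *
f=[bot.get_state() for _ in range(1)][0]; print(f['position'],f['ft_force'].round(2),f['wrist_torque'].round(2))
```

```text
[0.61395295 0.04567488 0.05180847] [-0.24 -0.6  -3.4 ] [-0.   -0.03 -0.01]
```

Run:
```python
from h import *
F=[];Q=[]
for _ in range(12):
    bot.get_image('wrist'); s=bot.get_state(); F.append(s['ft_force']);Q.append(s['wrist_torque'])
F=np.array(F);Q=np.array(Q);print(F.mean(0).round(2),F.std(0).round(2),Q.mean(0).round(3),Q.std(0).round(3))
im=save('top','t8')
```

```text
[ 0.16 -0.11 -4.04] [0.48 0.44 0.45] [-0.008 -0.035 -0.012] [0.023 0.031 0.029]
```

The pull of 3.4 N is centred, so both hooks hold. Lower again, release, and retreat.

Emit:
arm_command(series=[[[0,0,-0.08,0,0,0,255],[0,0,-0.08,0,0,0,255],[0,0,-0.08,0,0,0,255],[0,0,0,0,0,0,255],[0,0,0,0,0,0,120]]], force=20)

```text
t: 25.48
position: [0.6141, 0.0457, 0.0496]
eef_rot: [180.0, 0.0, 106.0]
ft_force: [0.2, -0.2, 0.2]
grip_width: 0.0454
gripper_force: 0.0
```

Emit:
arm_command(series=[[[0,0,0,0,0,0,60],[0,0,0,0,0,0,40],[0,0,0,0,0,0,40],[0,0,0.3,0,0,0,40],[0,0,1,0,0,0,40]]])

```text
t: 26.1
position: [0.6138, 0.0456, 0.0626]
eef_rot: [-180.0, -0.0, 106.0]
ft_force: [0.2, 0.4, -0.5]
grip_width: 0.0717
gripper_force: 0.0
```

Emit:
arm_command(series=[[[0,0,2,0,0,0,0],[0,0,3,0,0,0,0],[0,0,4,0,0,0,0],[0,0,3,0,0,0,0],[0,0,1,0,0,0,0]]])

```text
t: 26.72
position: [0.6148, 0.0457, 0.1956]
eef_rot: [179.8, 0.0, 106.0]
ft_force: [-0.5, -0.4, -0.9]
grip_width: 0.0855
gripper_force: 0.0
```

Emit:
arm_command(series=[[[0,0,0,0,0,0,0],[0,0,0,0,0,0,0],[0,0,0,0,0,0,0],[0,0,0,0,0,0,0],[0,0,0,0,0,0,0]]])

```text
t: 27.35
position: [0.614, 0.0456, 0.1922]
eef_rot: [-180.0, 0.0, 106.0]
ft_force: [0.6, 0.1, 0.1]
grip_width: 0.0858
gripper_force: 0.0
```

Run:
```python
from h import *
K=camT('wrist')[0]; st=bot.get_state(); im=save('wrist','w9'); T=camT('wrist',st)[1]; print(st['position'],st['ft_force'].round(1))
c=np.array([.61379,.0463])
A=rect(im,K,T,c,16,.035,.04,.07,.0005).astype(int); b=(A[...,0]-A[...,2]>60)
for x in (-17,-1,15):
    e=np.where(np.diff(b[:,80+2*x].astype(int)))[0]; print('col',x,'blue rows y',(139.5-e)/2)
for y in (50,20,-20,-50):
    e=np.where(np.diff(b[140-2*y].astype(int)))[0]; print('y',y,'x',(e-79.5)/2)
for lab,rr in (('+y',range(12,44,2)),('-y',range(240,272,2))):
    print(lab,[(round((140-r)/2),A[r,74:82].mean(0).round().astype(int).tolist()) for r in rr])
# same +-y hook in w4, plane .047: unlatched upright reference vs now
for n,I,TT in (('before',np.load('pics/w4.npy'),np.load('pics/w4T.npy')),('now',im,T)):
    B=rect(I,K,TT,c,16,.047,.04,.07,.0005).astype(int)[:,74:82,2].mean(1)
    print(n,'+y',B[10:44:2].round().astype(int),'-y',B[236:272:2].round().astype(int))
```

```text
[0.61398175 0.04564004 0.19221121] [0.6 0.1 0.1]
col -17 blue rows y [ 58.75 -58.25]
col -1 blue rows y [ 48.25  27.25 -36.75 -52.25]
col 15 blue rows y [ 59.25 -58.25]
y 50 x [-27.75  -7.25   5.25  26.25]
y 20 x [-27.75 -14.25  12.75  25.75]
y -20 x [-27.75 -14.75  12.75  25.75]
y -50 x [-28.25  26.25]
+y [(64, [80, 80, 80]), (63, [108, 108, 110]), (62, [153, 153, 158]), (61, [178, 178, 182]), (60, [183, 183, 187]), (59, [182, 184, 187]), (58, [181, 187, 190]), (57, [194, 204, 205]), (56, [225, 236, 237]), (55, [244, 255, 255]), (54, [231, 242, 244]), (53, [205, 216, 218]), (52, [191, 202, 204]), (51, [185, 196, 197]), (50, [184, 190, 191]), (49, [187, 174, 167])]
-y [(-50, [193, 118, 59]), (-51, [192, 126, 78]), (-52, [189, 147, 122]), (-53, [186, 174, 166]), (-54, [184, 191, 191]), (-55, [185, 196, 197]), (-56, [186, 196, 198]), (-57, [185, 196, 198]), (-58, [185, 196, 198]), (-59, [188, 200, 201]), (-60, [196, 208, 209]), (-61, [203, 214, 216]), (-62, [191, 202, 204]), (-63, [149, 158, 160]), (-64, [93, 95, 97]), (-65, [72, 71, 71])]
before +y [ 76  97 144 178 187 188 189 202 234 254 238 208 197 196 192 177 157] -y [197 197 197 197 198 200 206 212 203 161 102  72  70  72  72  73  73  74]
now +y [ 75  92 141 179 187 187 189 202 233 255 245 217 203 196 190 160  98] -y [178 194 198 198 198 199 206 216 211 170 104  72  70  72  72  72  73  73]
```

Both hooks stand upright exactly as before, over the flange. The cover is centred (±58.5 mm) and the carrier has not moved.

```bash
python3 -c "
from workcell import bot
print(bot.job_done())"
```

```text
the job is handed in; nothing more can be done
None
```

The boat lies in the nest under the blue cover with both snap hooks latched (highest press force read 14.4 N); the job was handed in at about 27 s, and the verdict was not shown.

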